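# Rack a slide carrier to dry and tally its slides

## Task

Take the blue slide carrier by its white handle and set it, slides up, on the narrow sloping rails of the drying rack: lying flat along both rails, centred on them, and gently slid down until it touches the red stop, so that it stays there when you let go. Then click the tally counter exactly three times, once for each slide, by pressing its orange lever all the way down and letting it spring fully up again. Keep the carrier from tipping steeply and do not knock the stain jar, the slide box or the beaker about.

Things in the scene. Friction and masses are not known exactly. Their poses are not given: they have to be found in the camera images.
- carrier: Blue slide carrier, loose, about 0.26 kg. Plate 130 (x) x 96 (y) x 10 mm, underside flat; origin at the centre of the underside, z up. Three glass slides and end ridges reach to 16 mm. White handle bar along y over the middle: 12 mm thick in x, 94 mm long, from 44 to 60 mm above the underside (centre z = 52 mm), on posts at y = +-44 mm. The ends are alike: either may face downhill.
- rack: Drying rack, fixed: dark base plate 160 x 120 x 14 mm with a central pillar that carries the tilted rails; origin at the centre of the base's underside, x in the rails' uphill direction seen from above. The carrier has friction of about 0.5 to 0.7 on the rails: it does not slide down by itself.
- deck (a joint): Slope of the rails in rad: 0 is level, growing as the +x (far) end rises; stiffly clamped, somewhere between 0.26 and 0.38 in this job. Do not expect it to move.
- deck_top (a point): Point midway along and between the two steel rails, level with their top faces, about 158 mm above the bench. Its x runs uphill along the rails, y across them, z square out of the slope (tilts with the rails). Each rail is 260 mm long (x from -130 to +130 mm) and 8 mm wide, at y = +-16 mm: the pair is only 40 mm wide.
- stop_rod: Brass strip fixed between the rails; origin and axes as deck_top. It carries the red stop: a block 64 mm wide across the rails, 14 mm long, from 1 to 13 mm above the rail tops, with a square uphill face. It is clamped (holds 80 N) with that face anywhere from x = -115 to -61 mm. Where is NOT reported by this pose: see it, or feel for it with the carrier's downhill end.
- counter: Bench tally counter, fixed: grey base 120 x 80 x 14 mm, origin under it on the vertical plane of the axle; an upright round cheek and wheel to 118 mm height. The axle lies along its y, 66 mm up. The lever sticks out to its -x.
- lever (a joint): Angle of the sprung lever in rad: 0 up at rest, 0.51 fully down at its hard stop. Springs back by itself; about 4 to 8 N at the pad pushes it down.
- lever_pad (a point): Middle of the top face of the orange lever pad (38 mm along the lever, 40 mm across), 102 mm from the axle; about 114 mm above the bench at rest, 63 mm when fully down, moving along an arc about the axle and so up to about 10 mm further from it. Its x axis points along the counter's x when the lever is at rest.
- wheel (a joint): Angle of the ratchet index wheel in rad, 0 at the start. Every full press of the lever turns it by one notch of 0.419 rad, reached at the bottom of the stroke; it stays while the lever returns, and never turns back. A press that stops short turns it less, the next full press makes that good. Three clicks read 1.257.
- stain_jar: The amber stain jar, 60 mm across, 85 mm high, black cap; a bystander. Origin under its centre.
- slide_box: The green slide box, 85 x 100 x 35 mm; a bystander. Origin under its centre.
- beaker: The glass beaker, 70 mm across, 85 mm high; a bystander. Origin under its centre.

How it is judged:
By the outcome, as a careful person would: the job done as asked, in the order asked, and still so for the second after the job is handed in, with the robot touching nothing.
It also fails if it takes over 61 s, if anything falls off the work surface, if the arm or the gripper's body presses on something with over 40 N, if the wrist force passes 120 N, or if a joint passes its speed limit or range.

## Robot

A 6-joint arm with a two-finger parallel gripper is mounted at the origin on the work surface. World frame = base frame: x ahead of the robot, y to its left, z up, the work surface at z = 0. Lengths are in m, angles in rad, forces in N, time in s.
With the tool pointing down it reaches from about 0.325 to 0.9 m from the base axis. Payload 3.5 kg.
Tool frame: the origin (TCP) lies between the finger pads; the fingertips stand 14 mm ahead of it and the grasp point (between the pads) lies 5 mm behind it (manip.tip_extent is the distance from the TCP to the fingertips, in m); z points along the fingers, y is the line along which they close (so a half turn about z gives the same grasp; the last joint's range is limited). The gripper opens to 85 mm and grips with 20 to 120 N. Pads are 22 mm wide; open, the fingers measure 114 mm over their backs; the gripper's body (76 mm by 85 mm) begins 54 mm behind the grasp point. The pads swing forward as they close: fully open they stand 13 mm farther back than shut.
Start: joints at [1.108, 0.276, -0.026, 1.268, 0, 1.467], TCP at [0.22, 0.585, 0.245] pointing down, gripper open.
Joint ranges: [-3.12, 3.12], [-0.85, 1.88], [-1.08, 1.24], [-1.95, 2.15], [-1.57, 1.53], [-3.14, 3.14]. Speed limits (rad/s): [2.57, 2.57, 3.14, 3.14, 3.14, 3.14].

## Interface

Orientations are given as a rotation vector (axis times angle).
In Python, from bench import manip, viewer gives the robot as it stands (manip), with the cameras (viewer).
- The arm moves only by the shell command python3 nudge.py 'ROWS' [FORCE]. ROWS is a JSON list of rows, 1 to 10 of them, each an object with the fields aperture (the finger opening in m), tx, ty, tz (the shift in m), rx, ry, rz (a rotation vector in rad); a field left out counts as zero (the opening has to be given); each row shifts and turns the commanded pose from where the row before left it, along the tool's axes as they then stand; what a row does not reach is not made up. A row lasts 1/12 s, in which the tool goes at most 0.0417 m and 0.125 rad, less where a joint would pass 70% of its speed; a pose out of reach is approached as far as the arm can. The fingers move at their own pace and stop on an object; FORCE is the grip in N (left out, the last holds). Time passes only in rows, so rows that do not move let the fingers close. It prints the time, the measured TCP pose, the force, the opening and the grip force at its end. Input that does not fit is refused with a message, and nothing moves.
- manip.state(): the state, without advancing time (a new reading comes with each control period).
- viewer.snapshot(name): name is "scene" or "top" or "wrist"; returns a dict with "frame" (400x640x3 uint8, red, green, blue), "fx", "fy", "cx", "cy" (pixels), "T" (4x4, takes a point from camera to world coordinates). Camera axes: x right, y up, looking along -z (the intrinsics and any distortion apply to the point x, -y, -z); pixel columns grow to the right and rows downward; lengths in m; the calibration is good to about 2 mm. A picture is of the moment at which its call begins. There is no depth.
- manip.hand_in(): hands the job in; it is judged then, once.
The state is a dict: "time": time; "joint_positions": joint angles; "dq": joint speeds; "joint_efforts": joint torques, N m; "tool_pos": TCP position; "tcp_rot": TCP orientation; "ft_force": force on the tool from outside, world axes, zero at the start; "wrist_torque": the same for the moment, N m; "grip_width": finger opening in m; "grip_force": force on a finger pad.
Only numpy, scipy, OpenCV 4.12 (cv2) and the standard library are available. Lean on these libraries where they do the work, as an engineer would, in place of code of your own. Each camera call takes 0.05 s, during which the arm holds its last target. There are 200 camera calls.

## Working session

There is one attempt and no reset: what is moved stays moved. The work goes in short steps, Python scripts to look and compute and a shell command to move; the robot and the scene stay as the last step left them, time stands still between calls to the robot, and variables do not carry over. Pictures are saved under pics/ and viewed, at most 10 in all, crops included, and the job is handed in when it is done.

```bash
ls; mkdir -p pics; python3 - <<'E'
from bench import manip, viewer
import cv2,numpy as np
for n in ("scene","top","wrist"):
    s=viewer.snapshot(n); cv2.imwrite(f"pics/{n}0.png",s["frame"][:,:,::-1])
    print(n,s["fx"],s["fy"],s["cx"],s["cy"],[k for k in s]);print(np.round(s["T"],4).tolist())
print(manip.state())
E
```

```text
bench.py
nudge.py
pics
scene 403.24146175970884 403.24146175970884 322.62689360639393 199.30324593203613 ['frame', 'fx', 'fy', 'cx', 'cy', 'T']
[[0.2841, -0.6848, 0.671, 1.2888], [0.9588, 0.2006, -0.2012, -0.1511], [0.0032, 0.7006, 0.7136, 0.9086], [0.0, 0.0, 0.0, 1.0]]
top 392.73641890719455 392.73641890719455 320.1261786544289 200.1823829416332 ['frame', 'fx', 'fy', 'cx', 'cy', 'T']
[[-0.0438, 0.9699, -0.2395, 0.3268], [-0.999, -0.0415, 0.0145, 0.0998], [0.0041, 0.2399, 0.9708, 1.1273], [0.0, 0.0, 0.0, 1.0]]
wrist 314.3601794018951 314.3601794018951 318.82129349017447 202.6068171832294 ['frame', 'fx', 'fy', 'cx', 'cy', 'T']
[[0.3526, -0.8927, -0.2805, 0.148], [0.9358, 0.3355, 0.1084, 0.6115], [-0.0026, -0.3007, 0.9537, 0.3731], [0.0, 0.0, 0.0, 1.0]]
{'time': 0.15, 'joint_positions': array([ 1.10759087e+00,  2.77010420e-01, -2.75752087e-02,  1.26798740e+00,
       -1.79321477e-05,  1.46741221e+00]), 'dq': array([-0.00091771, -0.00215713,  0.00559157,  0.00046817, -0.00080168,
       -0.00231404]), 'joint_efforts': array([ 6.23130982e-04, -4.46055686e+01,  2.95639265e+01,  1.05555594e-02,
       -8.12697749e-05, -6.22149329e-06]), 'tool_pos': array([0.2198077 , 0.5844447 , 0.24437976]), 'tcp_rot': array([-5.62075878e-01, -3.09041355e+00,  2.68705206e-03]), 'ft_force': array([-0.03959526,  1.02073823,  0.28915094]), 'wrist_torque': array([ 0.04934754, -0.00306292, -0.06125632]), 'grip_force': 0.0, 'grip_width': 0.08526357222558129}
```

View pics/scene0.png

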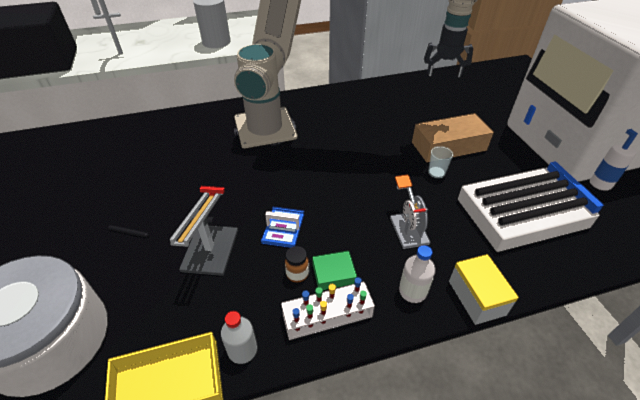

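View pics/top0.png

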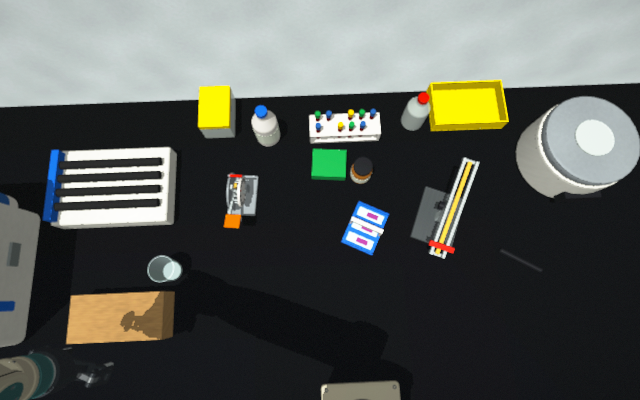

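The scene view shows the rack at (205,225), carrier at (284,226) and counter at (410,210). In the top view the rack's red stop is at (441,246), the carrier at (366,228) and the lever pad at (232,221). I'll enlarge both.

```bash
python3 - <<'E'
import cv2
t=cv2.imread("pics/top0.png");s=cv2.imread("pics/scene0.png")
a=cv2.resize(t[145:265,330:490],None,fx=5,fy=5,interpolation=cv2.INTER_CUBIC);cv2.imwrite("pics/ct.png",a)
b=cv2.resize(s[175:275,165:310],None,fx=5.5,fy=5.5,interpolation=cv2.INTER_CUBIC);cv2.imwrite("pics/cs.png",b)
c1=cv2.resize(t[165:235,215:265],None,fx=8,fy=8,interpolation=cv2.INTER_CUBIC)
c2=cv2.resize(s[170:250,385:435],None,fx=7,fy=7,interpolation=cv2.INTER_CUBIC)
c1=cv2.copyMakeBorder(c1,0,0,0,0,0);import numpy as np
o=np.zeros((560,750,3),np.uint8);o[:560,:400]=c1;o[:560,400:750]=c2;cv2.imwrite("pics/cc.png",o)
E
```

```text
(no output)
```

View pics/ct.png

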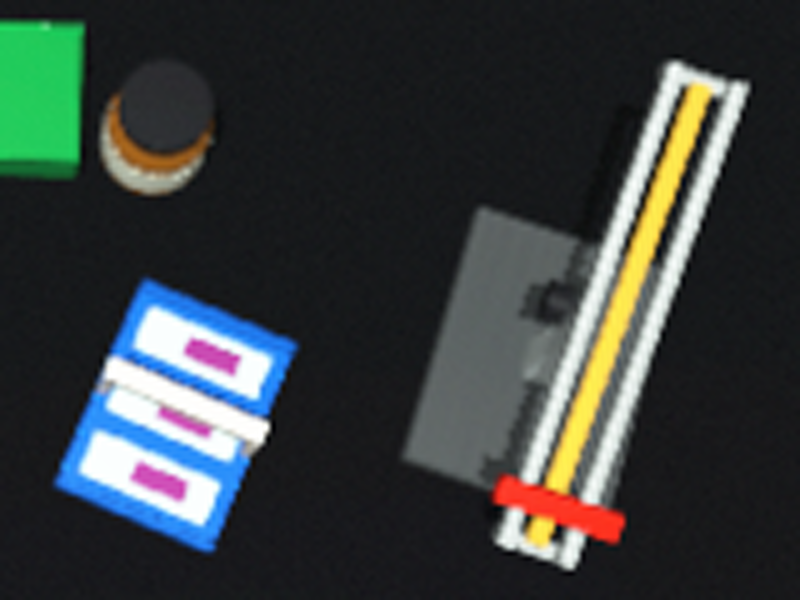

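View pics/cs.png

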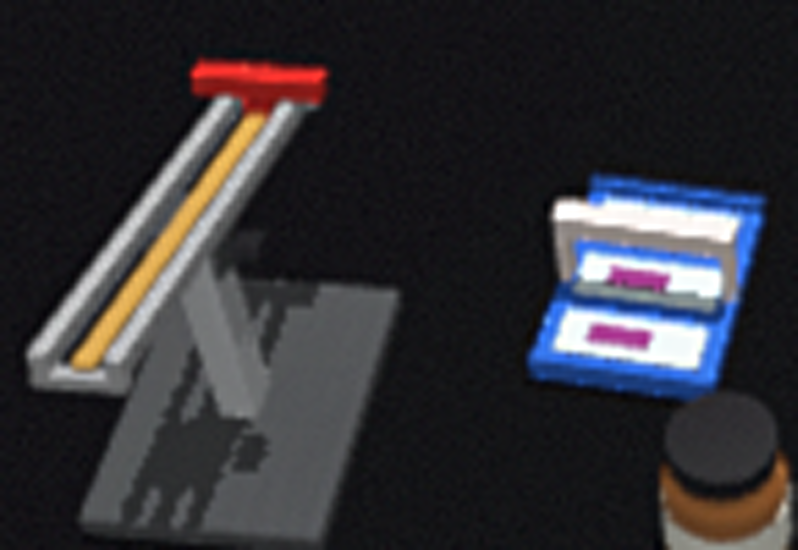

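View pics/cc.png

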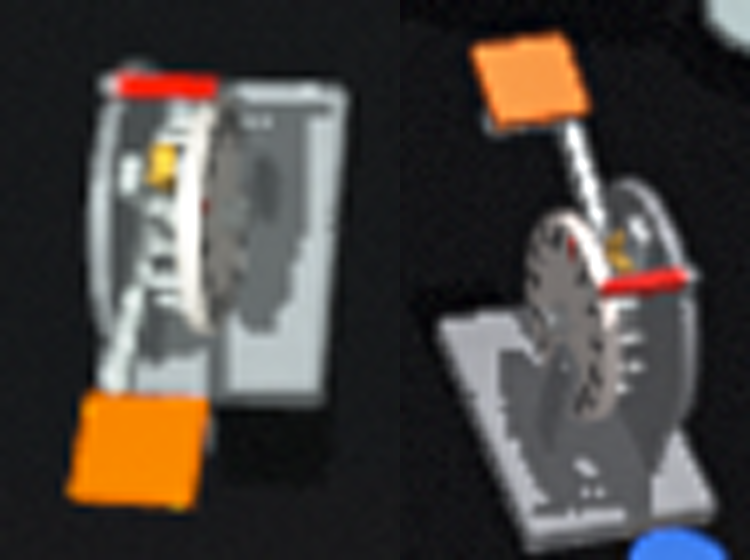

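The enlarged crops give corner pixels for the rails, red stop, carrier, handle and lever pad. I'll fit models to both views jointly, with heights left free.

```bash
cat > cam.py <<'E'
import numpy as np
K={"scene":(403.2415,322.627,199.303,np.array([[0.2841,-0.6848,0.671,1.2888],[0.9588,0.2006,-0.2012,-0.1511],[0.0032,0.7006,0.7136,0.9086]])),
"top":(392.7364,320.126,200.182,np.array([[-0.0438,0.9699,-0.2395,0.3268],[-0.999,-0.0415,0.0145,0.0998],[0.0041,0.2399,0.9708,1.1273]]))}
def proj(c,P):
    f,cx,cy,T=K[c]; q=(np.asarray(P)-T[:,3])@T[:,:3]
    return np.stack([cx-f*q[:,0]/q[:,2],cy+f*q[:,1]/q[:,2]],1)
def px(u,s,off): return (np.asarray(u,float)+.5)/s-.5+np.array(off)
E
cat > fit.py <<'E'
from cam import *
from scipy.optimize import least_squares
from scipy.spatial.transform import Rotation as R
T5=((5),(330,145));S5=((5.5),(165,175))
def run(name,obs,p0,model,sc=1):
    def res(p): return np.concatenate([(proj(c,model(p,np.array(P)/1e3))-px(u,*o)).ravel() for c,o,P,u in obs])
    r=least_squares(res,p0,loss='soft_l1'); print(name,np.round(r.x,4),"rms",np.sqrt(np.mean(r.fun**2)).round(2),np.round(r.fun,1).tolist())
    return r.x
rig=lambda p,P:R.from_euler('ZY',[p[3],-p[4]if len(p)>4 else 0]).apply(P)+p[:3]
def rack(p,P):
    Q=P.copy(); m=np.abs(Q[:,1])>.03; Q[m,0]+=p[5]; return rig(p,Q)
run("rack x y z yaw slope stop",[("top",T5,[[130,20,0],[130,-20,0],[-130,20,0],[-130,-20,0],[0,32,13],[0,-32,13],[-14,-32,13],[-14,32,13]],
 [(668,63),(748,85),(497,540),(577,568),(497,475),(625,517),(615,543),(492,502)]),
 ("scene",S5,[[130,-20,0],[130,20,0],[-14,-32,13],[-14,32,13]],[(30,355),(133,362),(195,61),(327,70)])],
 [.5,-.2,.158,-.35,.3,-.1],rack)
run("carrier",[("top",T5,[[65,48,10],[65,-48,10],[-65,-48,10],[-65,48,10],[0,47,60],[0,-47,60]],[(147,278),(297,345),(213,550),(55,487),(108,368),(266,432)]),
 ("scene",S5,[[65,-48,0],[65,48,0],[0,-47,60],[0,47,60],[-65,-48,10],[-65,48,10]],[(532,378),(714,394),(556,207),(738,230),(592,177),(765,197)])],
 [.5,0,0,-.4],rig)
run("pad",[("top",(8,(215,165)),[[19,20,0],[19,-20,0],[-19,-20,0],[-19,20,0]],[(85,392),(210,396),(193,508),(65,500)]),
 ("scene",(7,(385,170)),[[-19,-20,0],[-19,20,0],[19,20,0],[19,-20,0]],[(70,43),(165,33),(192,115),(95,128)])],
 [.45,.3,.11,-.1,0],rig)
E
python3 fit.py
```

```text
rack x y z yaw slope stop [ 0.5321 -0.252   0.1567 -0.3758  0.2898 -0.0955] rms 0.51 [-0.2, -0.8, -0.7, -0.3, 0.0, 0.7, -0.8, 0.2, 0.9, 0.1, -0.1, 0.0, 0.1, 0.1, 0.1, -0.0, 0.0, -0.0, -1.4, -0.0, 0.9, 0.2, -0.4, -0.0]
carrier [ 0.5157 -0.0412  0.0033 -0.4482] rms 0.59 [-1.4, 0.6, -0.7, -0.1, -0.2, 0.3, -0.0, -0.5, -0.3, -0.6, -0.1, -0.1, -0.2, -0.8, -0.2, 0.7, -0.4, -0.5, -1.1, -0.7, -0.1, 0.6, -0.7, 0.7]
pad [ 0.5324  0.3194  0.1107 -0.098  -0.2772] rms 0.4 [0.2, 0.2, -0.4, 0.5, -0.5, -0.6, 0.2, -0.4, 0.2, 0.6, -0.4, 0.3, -0.5, -0.4, 0.1, -0.5]
```

```bash
cat > plan.py <<'E'
import numpy as np
from bench import manip, viewer
from scipy.spatial.transform import Rotation as R
def down(yaw,slope=0):
    # tool y along (uphill) direction yaw, z into the slope
    B=R.from_euler('ZY',[yaw,-slope]).as_matrix()
    return R.from_matrix(np.stack([B[:,1],B[:,0],-B[:,2]],1))
def plan(p,Rt=None):
    """print: rotate first, then shift in the turned tool axes"""
    s=manip.state(); Rc=R.from_rotvec(s["tcp_rot"])
    for k in (0,1):
        T=Rc if Rt is None else Rt*R.from_rotvec([0,0,np.pi*k])
        d=np.asarray(p)-s["tool_pos"]
        print("rot",np.round((Rc.inv()*T).as_rotvec(),4),"then shift",np.round(T.inv().apply(d),4),np.linalg.norm(d).round(3))
    print("joints",np.round(s["joint_positions"],3))
E
python3 -c "
from plan import *
print(R.from_rotvec(manip.state()['tcp_rot']).as_matrix().round(3))
plan([.5157,-.0412,.2],down(-.4482))"
python3 nudge.py '[{"aperture":0.06,"rz":0.12},{"aperture":0.06,"rz":0.12},{"aperture":0.06,"rz":0.12},{"aperture":0.06,"rz":0.12},{"aperture":0.06,"rz":0.12},{"aperture":0.06,"rz":0.12},{"aperture":0.06,"rz":0.12}]' 40; python3 nudge.py '[{"aperture":0.06,"rz":0.12},{"aperture":0.06,"rz":0.12},{"aperture":0.06,"rz":0.12},{"aperture":0.06,"rz":0.12},{"aperture":0.06,"rz":0.12},{"aperture":0.06,"rz":0.12},{"aperture":0.06,"rz":0.1},{"aperture":0.06}]'; python3 -c "
from plan import *
plan([.5157,-.0412,.2],down(-.4482))"
```

```text
time: 0.73
tool_pos: [0.2199, 0.5847, 0.2448]
tcp_rot: [1.781, 2.588, -0.002]
ft_force: [-0.2, -0.5, -0.1]
grip_width: 0.0604
grip_force: 0.0
time: 1.4
tool_pos: [0.2199, 0.5847, 0.2448]
tcp_rot: [2.661, 1.669, -0.001]
ft_force: [-0.2, 0.1, 0.0]
grip_width: 0.0604
grip_force: 0.0
rot [-0.      0.0009 -0.0024] then shift [-0.4359  0.5378  0.0448] 0.694
rot [1.4000e-03 1.0000e-04 3.1392e+00] then shift [ 0.4359 -0.5378  0.0448] 0.694
joints [ 1.108  0.277 -0.027  1.268  0.     3.129]
```

```bash
python3 nudge.py '[{"aperture":0.06,"tx":-0.022,"ty":0.027},{"aperture":0.06,"tx":-0.022,"ty":0.027},{"aperture":0.06,"tx":-0.022,"ty":0.027},{"aperture":0.06,"tx":-0.022,"ty":0.027},{"aperture":0.06,"tx":-0.022,"ty":0.027},{"aperture":0.06,"tx":-0.022,"ty":0.027},{"aperture":0.06,"tx":-0.022,"ty":0.027},{"aperture":0.06,"tx":-0.022,"ty":0.027},{"aperture":0.06,"tx":-0.022,"ty":0.027},{"aperture":0.06,"tx":-0.022,"ty":0.027}]'; python3 nudge.py '[{"aperture":0.06,"tx":-0.022,"ty":0.027},{"aperture":0.06,"tx":-0.022,"ty":0.027},{"aperture":0.06,"tx":-0.022,"ty":0.027},{"aperture":0.06,"tx":-0.022,"ty":0.027},{"aperture":0.06,"tx":-0.022,"ty":0.027},{"aperture":0.06,"tx":-0.022,"ty":0.027},{"aperture":0.06,"tx":-0.022,"ty":0.027},{"aperture":0.06,"tx":-0.022,"ty":0.027},{"aperture":0.06,"tx":-0.022,"ty":0.027},{"aperture":0.06,"tx":-0.018,"ty":0.025}]'; python3 nudge.py '[{"aperture":0.06},{"aperture":0.06}]'; python3 -c "
from plan import *
plan([.5157,-.0412,.2],down(-.4482))
import cv2
s=viewer.snapshot('wrist');cv2.imwrite('pics/w1.png',s['frame'][:,:,::-1]);np.save('w1.npy',s['T']);print(np.round(s['T'],4))"
```

```text
time: 2.23
tool_pos: [0.368, 0.268, 0.2453]
tcp_rot: [2.657, 1.676, 0.0]
ft_force: [0.3, 0.3, -0.4]
grip_width: 0.0597
grip_force: 0.0
time: 3.07
tool_pos: [0.5158, -0.0435, 0.2452]
tcp_rot: [2.658, 1.674, -0.0]
ft_force: [0.9, 0.3, 0.1]
grip_width: 0.0597
grip_force: 0.0
time: 3.23
tool_pos: [0.5158, -0.0426, 0.245]
tcp_rot: [-2.66, -1.67, 0.001]
ft_force: [-0.6, 0.2, -0.3]
grip_width: 0.0597
grip_force: 0.0
rot [-0.0008 -0.0001 -0.0014] then shift [ 0.0012 -0.0007  0.045 ] 0.045
rot [-1.0000e-04  1.2000e-03  3.1402e+00] then shift [-0.0012  0.0007  0.045 ] 0.045
joints [-0.207  0.087 -0.257  1.228  0.     1.813]
[[ 9.003e-01  4.149e-01  1.313e-01  5.494e-01]
 [-4.352e-01  8.586e-01  2.709e-01  2.640e-02]
 [-3.000e-04 -3.010e-01  9.536e-01  3.738e-01]
 [ 0.000e+00  0.000e+00  0.000e+00  1.000e+00]]
```

View pics/w1.png

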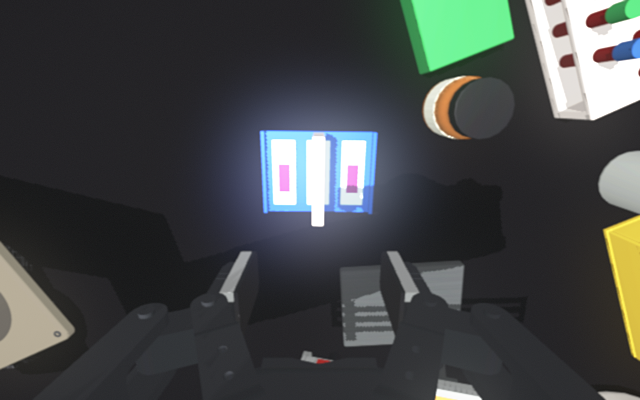

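The wrist view shows the carrier square to the gripper, with the handle from (318,135) to (318,226). That puts it centred between the fingers to under 1 mm. Next I descend and grasp.

```bash
python3 nudge.py '[{"aperture":0.06,"tx":0.001,"ty":-0.001,"tz":0.033},{"aperture":0.06,"tz":0.033},{"aperture":0.06,"tz":0.033},{"aperture":0.06,"tz":0.033},{"aperture":0.06,"tz":0.033},{"aperture":0.06,"tz":0.02},{"aperture":0.06,"tz":0.013},{"aperture":0.06}]' ; python3 nudge.py '[{"aperture":0},{"aperture":0},{"aperture":0},{"aperture":0},{"aperture":0},{"aperture":0},{"aperture":0}]' 60
```

```text
time: 3.95
tool_pos: [0.511, -0.0378, 0.0441]
tcp_rot: [-2.653, -1.672, 0.008]
ft_force: [-0.6, 0.4, 0.1]
grip_width: 0.0603
grip_force: 0.0
time: 4.53
tool_pos: [0.5165, -0.0401, 0.049]
tcp_rot: [2.659, 1.671, 0.004]
ft_force: [-0.5, 1.0, 6.7]
grip_width: 0.0108
grip_force: 60.1
```

```bash
python3 nudge.py '[{"aperture":0,"tz":-0.01},{"aperture":0,"tz":-0.02},{"aperture":0,"tz":-0.03},{"aperture":0,"tz":-0.03},{"aperture":0,"tz":-0.03},{"aperture":0,"tz":-0.03},{"aperture":0,"tz":-0.03},{"aperture":0,"tz":-0.03},{"aperture":0,"tz":-0.03},{"aperture":0,"tz":-0.015}]';python3 nudge.py '[{"aperture":0},{"aperture":0}]'; python3 - <<'E'
from plan import *
from cam import *
import cv2
from scipy.optimize import least_squares
# carrier from wrist view
T=np.load('w1.npy');K['w1']=(314.36,318.82,202.607,T[:3])
P=np.array([[0,47,60],[0,-47,60],[65,48,0],[-65,48,0]])/1e3
u=np.array([(318.5,134),(317.5,226.5),(377,131.5),(262,131)])
f=lambda p:(proj('w1',R.from_euler('Z',p[2]).apply(P)+[p[0],p[1],0])-u).ravel()
r=least_squares(f,[.516,-.041,-.448],loss='soft_l1');print(r.x.round(4),r.fun.round(1))
plan([.5,-.2,.3],down(-.3758,.29))
D=R.from_euler('ZY',[-.3758,-.2898])
print((D.apply([-.012,0,.049+.03])+[.5321,-.252,.1567]).round(4))
plan(D.apply([-.012,0,.049+.03])+[.5321,-.252,.1567],down(-.3758,.29))
s=viewer.snapshot('scene');cv2.imwrite('pics/s2.png',s['frame'][:,:,::-1])
E
```

```text
time: 5.37
tool_pos: [0.5158, -0.0403, 0.3066]
tcp_rot: [2.657, 1.669, 0.005]
ft_force: [0.8, -0.0, -2.9]
grip_width: 0.0107
grip_force: 58.9
time: 5.53
tool_pos: [0.515, -0.0401, 0.3029]
tcp_rot: [2.659, 1.671, 0.001]
ft_force: [0.0, -0.4, -3.8]
grip_width: 0.011
grip_force: 58.7
[ 0.5146 -0.0438 -0.4591] [ 0.   2.9  0.3 -0.5 -2.5 -0.2  0.7 -0.7]
rot [-0.2885  0.0104 -0.0728] then shift [-0.1543  0.042   0.0155] 0.161
rot [0.0159 0.4414 3.0371] then shift [ 0.1543 -0.042   0.0155] 0.161
joints [-0.203  0.057 -0.167  1.346 -0.     1.817]
[ 0.5004 -0.2395  0.229 ]
rot [-0.2885  0.0104 -0.0728] then shift [-0.1909  0.036   0.0878] 0.213
rot [0.0159 0.4414 3.0371] then shift [ 0.1909 -0.036   0.0878] 0.213
joints [-0.203  0.057 -0.167  1.346 -0.     1.817]
```

```bash
python3 nudge.py '[{"aperture":0,"rx":-0.058,"ry":0.002,"rz":-0.015},{"aperture":0,"rx":-0.058,"ry":0.002,"rz":-0.015},{"aperture":0,"rx":-0.058,"ry":0.002,"rz":-0.015},{"aperture":0,"rx":-0.058,"ry":0.002,"rz":-0.015},{"aperture":0,"rx":-0.0565,"ry":0.0024,"rz":-0.0128},{"aperture":0}]'; python3 nudge.py '[{"aperture":0,"tx":-0.012,"ty":0.002,"tz":0.003},{"aperture":0,"tx":-0.022,"ty":0.0045,"tz":0.006},{"aperture":0,"tx":-0.022,"ty":0.0045,"tz":0.006},{"aperture":0,"tx":-0.022,"ty":0.0045,"tz":0.006},{"aperture":0,"tx":-0.022,"ty":0.0045,"tz":0.006},{"aperture":0,"tx":-0.022,"ty":0.0045,"tz":0.006},{"aperture":0,"tx":-0.022,"ty":0.0045,"tz":0.006},{"aperture":0,"tx":-0.022,"ty":0.0045,"tz":0.006},{"aperture":0,"tx":-0.022,"ty":0.0045,"tz":0.006},{"aperture":0}]'; python3 nudge.py '[{"aperture":0},{"aperture":0}]';python3 - <<'E'
from plan import *
D=R.from_euler('ZY',[-.3758,-.2898])
plan(D.apply([-.012,.0025,.049+.03])+[.5321,-.252,.1567],down(-.3758,.29))
E
```

```text
time: 6.08
tool_pos: [0.5105, -0.0388, 0.298]
tcp_rot: [2.396, 1.633, 0.23]
ft_force: [-1.4, 0.6, -2.7]
grip_width: 0.0107
grip_force: 59.1
time: 6.92
tool_pos: [0.4918, -0.2366, 0.261]
tcp_rot: [2.4, 1.625, 0.23]
ft_force: [0.8, 0.4, -2.6]
grip_width: 0.0108
grip_force: 59.1
time: 7.08
tool_pos: [0.4927, -0.2331, 0.2626]
tcp_rot: [2.396, 1.629, 0.235]
ft_force: [0.7, -0.4, -4.1]
grip_width: 0.0108
grip_force: 59.1
rot [-0.0054 -0.0012 -0.0008] then shift [-0.0006 -0.0005  0.0349] 0.035
rot [-1.9000e-03  8.4000e-03  3.1408e+00] then shift [0.0006 0.0005 0.0349] 0.035
joints [-0.592 -0.058 -0.399  0.952  0.061  1.364]
```

```bash
python3 nudge.py '[{"aperture":0,"tz":0.012},{"aperture":0,"tz":0.012,"rx":-0.005},{"aperture":0,"tz":0.012},{"aperture":0,"tz":0.011},{"aperture":0,"tz":0.008},{"aperture":0},{"aperture":0}]';python3 - <<'E'
from plan import *
import cv2
t=viewer.snapshot('top')['frame'][:,:,::-1];s=viewer.snapshot('scene')['frame'][:,:,::-1]
a=cv2.resize(t[140:265,410:490],None,fx=4.8,fy=4.8,interpolation=cv2.INTER_CUBIC)
b=cv2.resize(s[160:260,155:238],None,fx=4.8,fy=4.8,interpolation=cv2.INTER_CUBIC)
o=np.zeros((600,800,3),np.uint8);o[:a.shape[0],:a.shape[1]]=a;o[:b.shape[0],400:400+b.shape[1]]=b
cv2.imwrite('pics/p3.png',o)
D=R.from_euler('ZY',[-.3758,-.2898])
plan(D.apply([-.012,.0025,.049])+[.5321,-.252,.1567],down(-.3758,.29))
E
```

```text
time: 7.67
tool_pos: [0.5079, -0.2387, 0.2109]
tcp_rot: [2.389, 1.627, 0.24]
ft_force: [1.0, 0.4, -3.2]
grip_width: 0.011
grip_force: 59.0
rot [0.0046 0.     0.0005] then shift [-0.0005 -0.0025  0.0118] 0.012
rot [-0.      0.0072 -3.1411] then shift [0.0005 0.0025 0.0118] 0.012
joints [-0.585  0.003 -0.452  0.827  0.06   1.37 ]
```

View pics/p3.png

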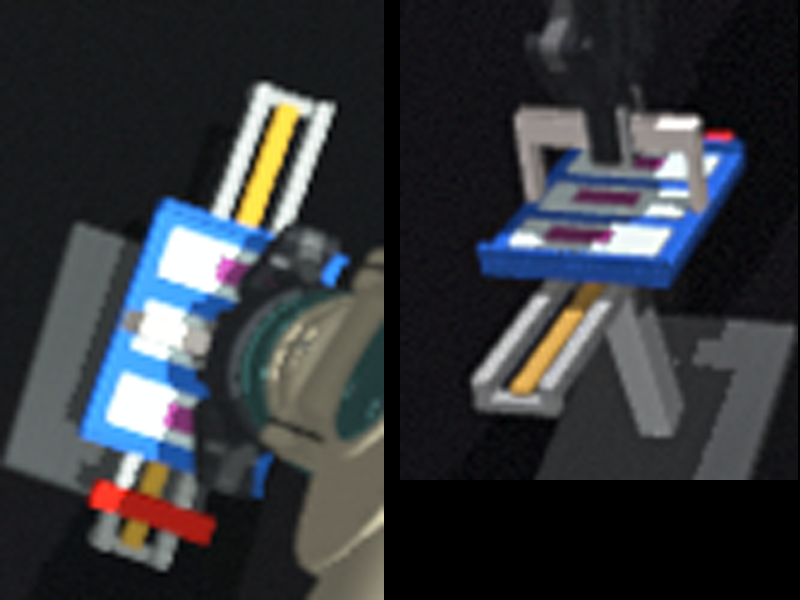

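The carrier hovers over the rails. In the top crop its left edge runs (160,200) to (83,440), and in the scene crop its front edge runs (482,270) to (668,288). I'll fit its pose relative to the deck.

```bash
cat > fit2.py <<'E'
import io,contextlib
with contextlib.redirect_stdout(io.StringIO()):
    from fit import *
A=(4.8,(410,140));B=(4.8,(155,160))
p=run("carrier",[("top",A,[[65,48,13],[65,-48,13],[-65,48,10],[-65,-48,10]],[(160,200),(349,262),(83,440),(264,497)]),
 ("scene",B,[[65,-48,0],[65,48,0],[-65,48,13],[0,-47,60],[0,47,60]],[(82,271),(268,288),(345,143),(116,108),(303,119)])],[.5,-.25,.17,-.37,.29],rig)
D=R.from_euler('ZY',[-.3758,-.2898])
print("deck frame",D.inv().apply(p[:3]-[.5321,-.252,.1567]).round(4))
from plan import manip, viewer
s=manip.state();print("tcp deck",D.inv().apply(s["tool_pos"]-np.array([.5321,-.252,.1567])).round(4))
E
python3 fit2.py
```

```text
carrier [ 0.5189 -0.2456  0.1648 -0.3727  0.2885] rms 0.58 [0.9, 0.3, -0.6, -0.5, -0.4, -0.3, -0.8, 0.2, 0.0, 0.3, 0.2, -0.7, -0.6, -0.1, 0.2, 0.1, -1.6, 0.1]
deck frame [-0.0117  0.0012  0.0119]
tcp deck [-0.0095  0.003   0.0608]
```

```bash
python3 nudge.py '[{"aperture":0,"tx":-0.001,"tz":0.004},{"aperture":0,"tz":0.004},{"aperture":0},{"aperture":0}]';python3 nudge.py '[{"aperture":0,"tz":0.0015},{"aperture":0,"tz":0.0015},{"aperture":0}]'; python3 nudge.py '[{"aperture":0,"tz":0.001},{"aperture":0,"tz":0.001},{"aperture":0}]'
```

```text
time: 8.1
tool_pos: [0.5097, -0.2411, 0.2036]
tcp_rot: [2.389, 1.626, 0.24]
ft_force: [-0.6, -0.1, -1.9]
grip_width: 0.0107
grip_force: 59.0
time: 8.35
tool_pos: [0.5109, -0.2415, 0.2015]
tcp_rot: [2.388, 1.625, 0.241]
ft_force: [-0.9, 1.4, -0.4]
grip_width: 0.0111
grip_force: 59.5
time: 8.6
tool_pos: [0.5109, -0.2415, 0.2014]
tcp_rot: [2.388, 1.625, 0.24]
ft_force: [-10.2, 4.8, 13.8]
grip_width: 0.0108
grip_force: 61.7
```

```bash
python3 nudge.py '[{"aperture":0,"tz":-0.001},{"aperture":0,"ty":-0.002},{"aperture":0,"ty":-0.003},{"aperture":0,"ty":-0.003},{"aperture":0,"ty":-0.003},{"aperture":0}]'; cat > st.py <<'E'
from plan import *
D=R.from_euler('ZY',[-.3758,-.2898]);s=manip.state()
print("tcp deck",D.inv().apply(s["tool_pos"]-np.array([.5321,-.252,.1567])).round(4),"F deck",D.inv().apply(s["ft_force"]).round(1),s["wrist_torque"].round(2))
E
python3 st.py; python3 nudge.py '[{"aperture":0,"ty":-0.002},{"aperture":0,"ty":-0.002},{"aperture":0}]';python3 st.py
```

```text
time: 9.1
tool_pos: [0.5027, -0.2388, 0.1989]
tcp_rot: [2.384, 1.623, 0.243]
ft_force: [0.7, -0.4, 5.8]
grip_width: 0.0111
grip_force: 60.3
tcp deck [-0.0188  0.0014  0.0496] F deck [ 2.4 -0.1  5.3] [-0.06  0.02  0.  ]
time: 9.35
tool_pos: [0.4993, -0.2376, 0.1978]
tcp_rot: [2.384, 1.623, 0.243]
ft_force: [1.1, -0.0, 7.3]
grip_width: 0.011
grip_force: 60.2
tcp deck [-0.0226  0.0014  0.0496] F deck [3.1 0.4 6.6] [-0.06 -0.11  0.02]
```

```bash
python3 nudge.py '[{"aperture":0,"ty":-0.0015},{"aperture":0,"ty":-0.0015},{"aperture":0}]';python3 st.py; python3 nudge.py '[{"aperture":0,"ty":-0.001},{"aperture":0}]' ;python3 st.py; python3 nudge.py '[{"aperture":0,"ty":-0.001},{"aperture":0}]' ;python3 st.py
```

```text
time: 9.6
tool_pos: [0.4968, -0.2366, 0.197]
tcp_rot: [2.384, 1.623, 0.243]
ft_force: [0.5, 0.1, 6.8]
grip_width: 0.0107
grip_force: 60.1
tcp deck [-0.0254  0.0014  0.0496] F deck [2.4 0.3 6.4] [-0.05 -0.13 -0.02]
time: 9.77
tool_pos: [0.496, -0.2363, 0.1967]
tcp_rot: [2.384, 1.623, 0.243]
ft_force: [0.6, -0.8, 5.4]
grip_width: 0.0107
grip_force: 60.1
tcp deck [-0.0263  0.0014  0.0496] F deck [ 2.4 -0.5  4.9] [-0.09 -0.07  0.02]
time: 9.93
tool_pos: [0.4951, -0.236, 0.1965]
tcp_rot: [2.384, 1.622, 0.243]
ft_force: [1.2, -0.2, 6.6]
grip_width: 0.0106
grip_force: 60.1
tcp deck [-0.0272  0.0013  0.0496] F deck [3.  0.2 5.9] [-0.06 -0.14 -0.  ]
```

```bash
for i in 1; do python3 nudge.py '[{"aperture":0,"ty":-0.001},{"aperture":0}]' >/dev/null;python3 st.py; done; python3 nudge.py '[{"aperture":0,"ty":-0.001},{"aperture":0}]'>/dev/null ;python3 st.py; python3 nudge.py '[{"aperture":0,"ty":-0.001},{"aperture":0}]'>/dev/null ;python3 st.py
```

```text
tcp deck [-0.0282  0.0014  0.0496] F deck [3.1 0.4 5.5] [-0.06 -0.13  0.04]
tcp deck [-0.0292  0.0013  0.0496] F deck [ 3.3 -0.4  5. ] [-0.07 -0.17  0.  ]
tcp deck [-0.0302  0.0013  0.0496] F deck [4.1 0.  5.3] [-0.14 -0.21 -0.01]
```

```bash
python3 nudge.py '[{"aperture":0,"ty":-0.001},{"aperture":0}]' >/dev/null;python3 st.py;  python3 nudge.py '[{"aperture":0,"ty":-0.001},{"aperture":0}]'>/dev/null ;python3 st.py
```

```text
tcp deck [-0.0306  0.0013  0.0497] F deck [ 3.6 -0.3  3.9] [-0.14 -0.37 -0.11]
tcp deck [-0.0308  0.0012  0.0499] F deck [ 6.  -0.4  3.5] [-0.31 -0.62 -0.08]
```

The carrier stopped against the red stop: travel stalled while force rose. I'll relax the preload and release.

```bash
python3 nudge.py '[{"aperture":0,"ty":0.001,"tz":0.0005},{"aperture":0}]';python3 st.py;  python3 nudge.py '[{"aperture":0.03},{"aperture":0.03},{"aperture":0.05},{"aperture":0.06},{"aperture":0.06}]' 20 ;python3 st.py; python3 nudge.py '[{"aperture":0.06,"tz":-0.01},{"aperture":0.06,"tz":-0.02},{"aperture":0.06,"tz":-0.03},{"aperture":0.06,"tz":-0.04},{"aperture":0.06}]'
python3 - <<'E'
from plan import *
import cv2
t=viewer.snapshot('top')['frame'][:,:,::-1];s=viewer.snapshot('scene')['frame'][:,:,::-1]
w=viewer.snapshot('wrist')['frame'][:,:,::-1]
a=cv2.resize(t[140:265,410:490],None,fx=4.4,fy=4.4,interpolation=cv2.INTER_CUBIC)
b=cv2.resize(s[160:260,155:238],None,fx=4.8,fy=4.8,interpolation=cv2.INTER_CUBIC)
o=np.zeros((600,800,3),np.uint8);o[:a.shape[0],:a.shape[1]]=a;o[:b.shape[0],400:400+b.shape[1]]=b
cv2.imwrite('pics/p4.png',o);cv2.imwrite('pics/w4.png',w)
E
```

```text
time: 10.93
tool_pos: [0.4921, -0.2349, 0.1955]
tcp_rot: [2.383, 1.622, 0.244]
ft_force: [1.2, -0.7, 7.8]
grip_width: 0.0109
grip_force: 60.6
tcp deck [-0.0305  0.0012  0.0496] F deck [ 3.6 -0.2  7.1] [-0.01 -0.13 -0.04]
time: 11.35
tool_pos: [0.4891, -0.2329, 0.1918]
tcp_rot: [2.39, 1.626, 0.239]
ft_force: [1.3, -0.4, -0.3]
grip_width: 0.0599
grip_force: 0.0
tcp deck [-0.035   0.002   0.0471] F deck [ 1.2  0.1 -0.6] [ 0.13  0.31 -0.04]
time: 11.77
tool_pos: [0.4651, -0.2244, 0.2975]
tcp_rot: [2.378, 1.619, 0.246]
ft_force: [1.9, -0.8, 2.0]
grip_width: 0.0602
grip_force: 0.0
```

View pics/p4.png

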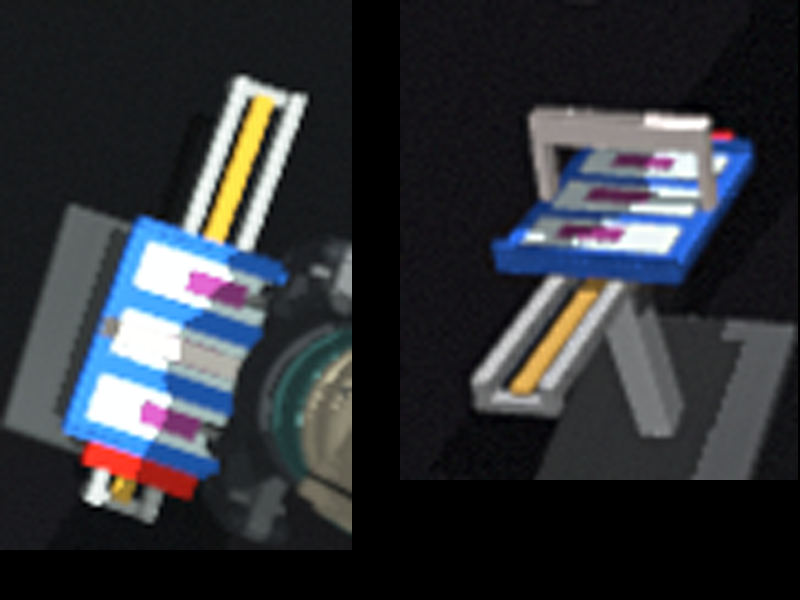

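The carrier rests on the rails against the stop: in the top crop the red block at (140,470) meets the downhill edge. I'll check centring by fit and plan the counter approach.

```bash
sed -i 's/^A=.*/A=(4.4,(410,140));B=(4.8,(155,160))/; s/\[(160,200).*/[(135,217),(288,275),(65,437),(214,473)]),/; s/\[(82,271).*/[(97,271),(283,285),(352,143),(131,109),(311,119)])],[.5,-.25,.17,-.37,.29],rig)/' fit2.py; python3 fit2.py; python3 - <<'E'
from plan import *
plan([.46,-.22,.36],down(-.098+np.pi/2))
plan([.45,.2,.30],down(-.098+0))
E
```

```text
carrier [ 0.5038 -0.24    0.1483 -0.3703  0.2853] rms 1.18 [-0.0, 0.4, 2.6, -0.8, -1.1, -0.8, 1.9, 3.2, 0.8, 0.0, 0.2, -0.4, 0.2, -0.0, 0.6, 0.3, -0.5, 0.4]
deck frame [-0.0318  0.0007  0.0008]
tcp deck [-0.034   0.0019  0.1489]
rot [ 0.2055  0.2732 -1.8332] then shift [ 0.0032  0.0024 -0.0704] 0.07
rot [ 0.2533 -0.1906  1.2832] then shift [-0.0032 -0.0024 -0.0704] 0.07
joints [-0.611 -0.139 -0.415  1.007  0.068  1.345]
rot [ 0.2935  0.0415 -0.2756] then shift [ 0.4194 -0.0542 -0.0104] 0.423
rot [ 0.0596 -0.4219  2.8352] then shift [-0.4194  0.0542 -0.0104] 0.423
joints [-0.611 -0.139 -0.415  1.007  0.068  1.345]
```

```bash
python3 nudge.py '[{"aperture":0.06,"tz":-0.01,"rx":0.098,"ry":0.014,"rz":-0.092},{"aperture":0.06,"rx":0.098,"ry":0.014,"rz":-0.092},{"aperture":0.06,"rx":0.0975,"ry":0.0135,"rz":-0.0916},{"aperture":0.0},{"aperture":0}]' 40; python3 - <<'E'
from plan import *
plan([.5274,.3199,.25],down(-.098+0))
E
```

```text
time: 12.33
tool_pos: [0.4604, -0.2214, 0.2959]
tcp_rot: [2.34, 2.076, 0.018]
ft_force: [0.2, -0.3, -0.2]
grip_width: 0.0369
grip_force: 0.0
rot [ 0.0172  0.0003 -0.0212] then shift [0.5453 0.0137 0.0459] 0.547
rot [ 5.0000e-04 -2.6900e-02  3.1202e+00] then shift [-0.5453 -0.0137  0.0459] 0.547
joints [-0.579  0.039 -0.201  1.316  0.008  1.111]
```

```bash
python3 nudge.py '[{"aperture":0,"rx":0.017,"rz":-0.021},{"aperture":0,"tx":0.03,"ty":0.001},{"aperture":0,"tx":0.036,"ty":0.001,"tz":0.003},{"aperture":0,"tx":0.036,"ty":0.001,"tz":0.003},{"aperture":0,"tx":0.036,"ty":0.001,"tz":0.003},{"aperture":0,"tx":0.036,"ty":0.001,"tz":0.003},{"aperture":0,"tx":0.036,"ty":0.001,"tz":0.003},{"aperture":0,"tx":0.036,"ty":0.001,"tz":0.003},{"aperture":0,"tx":0.036,"ty":0.001,"tz":0.003}]'; python3 nudge.py '[{"aperture":0,"tx":0.036,"ty":0.001,"tz":0.004},{"aperture":0,"tx":0.036,"ty":0.001,"tz":0.004},{"aperture":0,"tx":0.036,"ty":0.001,"tz":0.004},{"aperture":0,"tx":0.036,"ty":0.001,"tz":0.004},{"aperture":0,"tx":0.036,"ty":0.001,"tz":0.003},{"aperture":0,"tx":0.036,"ty":0.001,"tz":0.003},{"aperture":0,"tx":0.03,"ty":0.001,"tz":0.003},{"aperture":0,"tx":0.017},{"aperture":0},{"aperture":0}]';  python3 - <<'E'
from plan import *
import cv2
plan([.5274,.3199,.25],down(-.098+0))
cv2.imwrite('pics/w5.png',viewer.snapshot('wrist')['frame'][:,:,::-1])
E
```

```text
time: 13.08
tool_pos: [0.494, 0.06, 0.2762]
tcp_rot: [2.324, 2.108, 0.001]
ft_force: [0.2, -0.2, 0.6]
grip_width: 0.0001
grip_force: 0.0
time: 13.92
tool_pos: [0.5272, 0.3192, 0.2507]
tcp_rot: [2.323, 2.11, -0.001]
ft_force: [-0.2, 0.4, 0.3]
grip_width: 0.0002
grip_force: 0.0
rot [0.0024 0.0032 0.002 ] then shift [0.0007 0.0002 0.0007] 0.001
rot [-0.005   0.0038 -3.1396] then shift [-0.0007 -0.0002  0.0007] 0.001
joints [ 0.441  0.258 -0.039  1.273 -0.004  2.108]
```

View pics/w5.png

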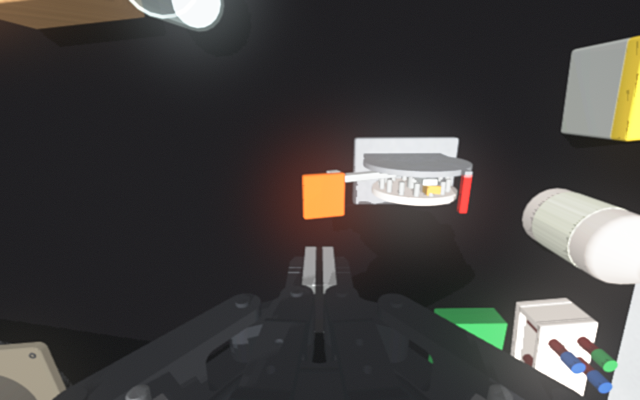

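Pad centre is at (324,195) and the closed fingertips at u≈319, aligned as planned. Now press.

```bash
python3 nudge.py '[{"aperture":0,"tz":0.03},{"aperture":0,"tz":0.03},{"aperture":0,"tz":0.03},{"aperture":0,"tz":0.02},{"aperture":0,"tz":0.01},{"aperture":0}]'; python3 nudge.py '[{"aperture":0,"tz":0.01},{"aperture":0,"tz":0.01},{"aperture":0,"tz":0.01},{"aperture":0,"tz":0.008},{"aperture":0,"tz":0.006},{"aperture":0,"tz":0.004},{"aperture":0}]';python3 nudge.py '[{"aperture":0,"tz":0.003},{"aperture":0},{"aperture":0}]'
```

```text
time: 14.47
tool_pos: [0.5268, 0.3165, 0.1288]
tcp_rot: [2.326, 2.107, -0.007]
ft_force: [-0.2, -2.0, 2.5]
grip_width: 0.0003
grip_force: 1.3
time: 15.05
tool_pos: [0.5272, 0.3197, 0.0846]
tcp_rot: [-2.326, -2.111, -0.001]
ft_force: [-7.1, 1.1, 6.4]
grip_width: 0.0001
grip_force: 4.0
time: 15.3
tool_pos: [0.5272, 0.3197, 0.0822]
tcp_rot: [-2.326, -2.111, -0.001]
ft_force: [-7.1, 1.5, 7.2]
grip_width: 0.0001
grip_force: 4.1
```

```bash
python3 nudge.py '[{"aperture":0,"tz":0.003},{"aperture":0},{"aperture":0}]' | grep -E "pos|ft";python3 nudge.py '[{"aperture":0,"tz":0.002},{"aperture":0},{"aperture":0}]'| grep -E "pos|ft";python3 nudge.py '[{"aperture":0,"tz":0.002},{"aperture":0},{"aperture":0}]'| grep -E "pos|ft"
```

```text
tool_pos: [0.5272, 0.3197, 0.0794]
ft_force: [-7.2, 1.6, 7.2]
tool_pos: [0.5273, 0.3198, 0.0791]
ft_force: [-10.1, -1.0, 15.9]
tool_pos: [0.5275, 0.3198, 0.0788]
ft_force: [-13.0, -2.1, 24.9]
```

Hard stop felt at TCP z≈0.079 (click 1). I'll release fully, then make two more presses to the same depth.

```bash
python3 nudge.py '[{"aperture":0,"tz":-0.006},{"aperture":0,"tz":-0.018},{"aperture":0,"tz":-0.02},{"aperture":0,"tz":-0.02},{"aperture":0,"tz":-0.006},{"aperture":0},{"aperture":0},{"aperture":0}]'; python3 - <<'E'
from bench import manip, viewer
import cv2
cv2.imwrite('pics/c1.png',viewer.snapshot('scene')['frame'][:,:,::-1])
E
python3 nudge.py '[{"aperture":0,"tz":0.014},{"aperture":0,"tz":0.012},{"aperture":0,"tz":0.012},{"aperture":0,"tz":0.012},{"aperture":0,"tz":0.01},{"aperture":0,"tz":0.006},{"aperture":0,"tz":0.003},{"aperture":0},{"aperture":0}]'
```

```text
time: 16.72
tool_pos: [0.5276, 0.3185, 0.1418]
tcp_rot: [2.325, 2.109, -0.002]
ft_force: [0.7, -0.6, 0.4]
grip_width: -0.0001
grip_force: 0.0
time: 17.52
tool_pos: [0.5253, 0.3193, 0.078]
tcp_rot: [-2.325, -2.112, 0.006]
ft_force: [-16.8, -3.3, 36.2]
grip_width: -0.0002
grip_force: 19.4
```

```bash
python3 nudge.py '[{"aperture":0,"tz":-0.007},{"aperture":0,"tz":-0.018},{"aperture":0,"tz":-0.02},{"aperture":0,"tz":-0.02},{"aperture":0,"tz":-0.006},{"aperture":0},{"aperture":0},{"aperture":0}]'; python3 nudge.py '[{"aperture":0,"tz":0.014},{"aperture":0,"tz":0.012},{"aperture":0,"tz":0.012},{"aperture":0,"tz":0.012},{"aperture":0,"tz":0.01},{"aperture":0,"tz":0.004},{"aperture":0,"tz":0.002},{"aperture":0},{"aperture":0}]'
```

```text
time: 18.18
tool_pos: [0.5268, 0.3184, 0.1424]
tcp_rot: [2.325, 2.109, -0.006]
ft_force: [-0.1, -0.4, -0.4]
grip_width: -0.0
grip_force: 0.0
time: 18.93
tool_pos: [0.5247, 0.3191, 0.0785]
tcp_rot: [-2.324, -2.111, 0.008]
ft_force: [-9.0, 0.0, 14.3]
grip_width: 0.0001
grip_force: 8.3
```

```bash
python3 nudge.py '[{"aperture":0,"tz":0.001},{"aperture":0},{"aperture":0}]'|grep -E "pos|ft"; python3 nudge.py '[{"aperture":0,"tz":-0.007},{"aperture":0,"tz":-0.018},{"aperture":0,"tz":-0.02},{"aperture":0,"tz":-0.02},{"aperture":0,"tz":-0.03},{"aperture":0,"tz":-0.04},{"aperture":0,"tz":-0.03},{"aperture":0},{"aperture":0}]'; python3 - <<'E'
from bench import manip, viewer
import cv2,numpy as np
s=viewer.snapshot('scene')['frame'][:,:,::-1]
f=lambda i,x0,x1,y0,y1,k:cv2.resize(i[y0:y1,x0:x1],None,fx=k,fy=k,interpolation=cv2.INTER_CUBIC)
o=np.zeros((600,800,3),np.uint8)
for i,im in enumerate([cv2.imread('pics/scene0.png'),cv2.imread('pics/c1.png'),s]): o[:330,i*260:i*260+220]=f(im,392,436,175,241,5)
o[340:600,:520]=f(s,160,290,180,245,4)
cv2.imwrite('pics/end.png',o)
E
```

```text
tool_pos: [0.5247, 0.3191, 0.0784]
ft_force: [-9.6, 0.5, 18.2]
time: 19.93
tool_pos: [0.529, 0.3197, 0.2436]
tcp_rot: [2.323, 2.108, 0.005]
ft_force: [-0.4, -0.1, -1.0]
grip_width: 0.0001
grip_force: 0.0
```

View pics/end.png

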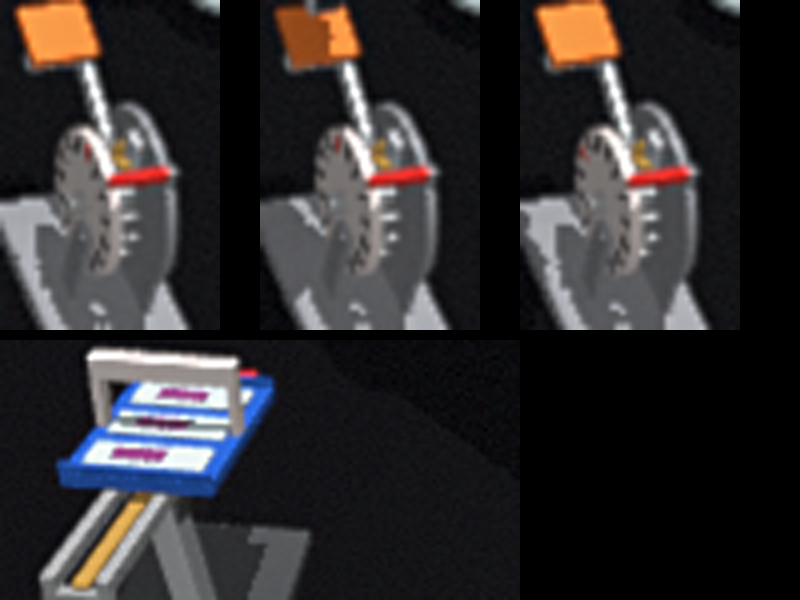

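The red wheel mark moved from (87,152) to (77,143) after the first click and to (63,153) after the third, consistent with three notches. The lever is back up and the carrier sits against the stop.

```bash
python3 -c "
from bench import manip, viewer
print(manip.hand_in())"
```

```text
the job is handed in; nothing more can be done
None
```

The job is handed in at about 20 s: by my image fit the carrier lies flat on both rails, within about 1 mm of centre and against the red stop, the counter took three full presses with the lever back up, and no pass or fail result came back.

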